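Set the aperture lever and release the shutter

ROBOT

A 6-joint arm with a two-finger parallel gripper is mounted at the origin on the work surface. World frame = base frame: x ahead of the robot, y to its left, z up, the work surface at z = 0. Lengths are in mm, angles in rad, forces in N, time in s.
With the tool pointing down it reaches from about 350 to 975 mm from the base axis. Payload 7.1 kg.
Tool frame: the origin (TCP) lies midway between the tips of the shut fingers; the grasp point (between the pads) lies ctrl.grip_point_offset behind it (ctrl.grip_point_offset is the distance from the TCP to the grasp point, in mm); z points along the fingers, y is the line along which they close (so a half turn about z gives the same grasp; the last joint's range is limited). The gripper opens to 88 mm and grips with 3 to 60 N. Pads are 20 mm wide; open, the fingers measure 115 mm over their backs; the gripper's body (75 mm by 178 mm) begins 61 mm behind the grasp point.
Start: joints at [1.102, 0.423, 1.63, -0, 1.089, -0.019], TCP at [271.708, 562.832, 222.675] pointing down, gripper open.
Joint ranges: [-3, 3], [-0.9, 2.11], [0.09, 2.58], [-1.31, 4.45], [0.11, 2.69], [-2.54, 2.54]. Speed limits (rad/s): [2.39, 2.39, 3.01, 3.14, 3.14, 3.14].

INTERFACE

Orientations are given as a rotation vector (axis times angle).
In Python, from workcell import ctrl, get_image, close_job, finder gives the robot as it stands.
- The arm moves only by the tool servo_tool, never from a script. Its argument "deltas" is a list of rows, each a list of 2 entries, a list of its own where there are three numbers: the shift along the tool's x, y, z in mm, then the turn, a rotation vector about the tool's x, y, z in rad. A call has 1 to 5 rows; each row is the pose to reach, as a shift and turn from the pose commanded when the call began, along the tool's axes at that moment; what a row does not reach only later rows make up. A row lasts 1/12 s, in which the tool goes at most 41.7 mm and 7.16 degrees, less where a joint would pass 70% of its speed; a pose out of reach is approached as far as the arm can. A call with a gripper value outside its range is refused whole. "grip" is the closure, from -1 (fully open) to 1 (shut), so that 0 is half open, set as the call begins (left out, the last holds). The fingers move at their own pace and stop on an object; the grip force is fixed at half the most. Time passes only in rows, so rows that repeat a pose let the fingers close. It gives the time, the measured TCP pose, the force, the opening and the grip force at its end, in the units of the state.
- ctrl.get_obs(): the state, without advancing time (a new reading comes with each control period).
- get_image(name): name is "side" or "top"; returns a dict with "frame" (400x640x3 uint8, blue, green, red), "depth" (400x640 float32, mm along the optical axis (not along the pixel's ray), 0 where there is no reading), "K" (3x3 intrinsics, pixels), "pose" (4x4, takes a point from camera to world coordinates). Camera axes: x right, y down, z forward; pixel columns grow to the right and rows downward; lengths in mm; the calibration is good to about 2 mm. A picture is of the moment at which its call begins.
- close_job(): hands the job in; it is judged then, once.
Trained networks look in a picture, given as the dict that the camera call returned (one of the last four; its "shot" number tells which), for a name from the list of things; names that differ only in an ending like _2 or _b are one class to them, and where a whole thing is asked for, a point or a joint stands for the part that bears it (a point fixed in the world has none). Each returns a list of dicts, best first, with "score" (0 to 1); they miss things now and then, are a little off and sometimes report something else, mostly with a low value. They report only what shows in the picture. A call takes as long as a camera call. They do not tell look-alikes from the thing itself.
- finder.search_frame(query, picture): "rect" ([centre column, centre row, width, height] as shares, 0 to 1, of the picture: columns of its width, rows of its height, round what is visible of it).
- finder.silhouettes(query, picture): "mask" (400x640 bool, what is visible of it) and "rect" ([centre column, centre row, width, height] as shares, 0 to 1, of the picture: columns of its width, rows of its height, round what is visible of it).
The state is a dict: "t": time; "qpos": joint angles; "qvel": joint speeds; "joint_torque": joint torques, N m; "ee_pos": TCP position; "orientation": TCP orientation; "ft_force": force on the tool from outside, world axes, zero at the start; "moment": the same for the moment, N m; "width": finger opening in mm; "grasp_force": force on a finger pad.
Only numpy, scipy, OpenCV 4.12 (cv2) and the standard library are available. Lean on these libraries where they do the work, as an engineer would, in place of code of your own. Each camera call takes 0.05 s, during which the arm holds its last target. There are 200 camera calls.

TASK

Set the larger of the two round irises for the next exposure: with your fingertips gently push the post on its lever around the arc until the lever's pointer lines up with the nose of the brass set-mark clamped on the rim, then press the white shutter button on the small grey box all the way in and let it go. Only push and press, without pinching the lever or lifting anything; leave the smaller iris and everything else on the desk as they are.

Things in the scene. Friction and masses are not known exactly. Their poses are not given: they have to be found in the camera images.
- iris: The LARGER iris: round black housing, 210 mm across, 50 mm high, fixed. Origin on its axis at desk level, z up, -x to the middle of its scale. On top an aluminium ring (100 mm across, top 70 mm above the desk) turns about the vertical axis with a radial steel lever (10 mm wide, 55 to 61 mm above the desk): a post near its end, then a thin pointer over a flat aluminium scale arc.
- iris_ring (a joint): Angle of the larger iris's ring, rad: 0 when the lever points along the housing's -x, growing counter-clockwise seen from above; stops at -0.95 and 0.95. The ring has dry friction (about 0.06 N m, under 1 N at the post), no spring, and stays where it is left.
- iris_post (a point): Top centre of the post on the larger iris's lever: an upright steel cylinder 12 mm across, 74 mm from the ring's axis, its top 99 mm above the desk, its foot on the lever at 61 mm. At the start the lever is near its negative stop, so it has to be pushed counter-clockwise (seen from above).
- iris_pointer (a point): End of the thin pointer on the larger iris's lever, 88 mm from the axis on the lever's centre line, 56 mm above the desk.
- iris_setpoint (a point): Place on the larger iris's scale, 88 mm from the axis, 56 mm above the desk, where the pointer's end must come: the nose of the set-mark aims at it. The set-mark is a brass block (12 x 16 mm, top 60 mm, screw 63 mm above the desk) fixed on the rim just outside the scale, nose towards the axis. The lever passes it freely. It lies 0.45 to 1.65 rad from the lever's start.
- small: The SMALLER iris, to be left alone: same make, housing 144 mm across, 50 mm high, fixed to the desk, post top 99 mm above the desk, its lever post 47 mm from the axis; origin on its axis at the desk surface. It has a set-mark of its own that is of no concern.
- small_pointer (a point): End of the smaller iris's pointer, 57 mm from its axis, 56 mm above the desk. It must not be moved.
- release_top (a point): Centre of the top of the shutter's push button: white, round, 28 mm across, on a grey box 65 x 60 mm, 36 mm high, fixed to the desk between the robot and the irises. It is pressed straight down.
- release (a joint): Travel of the shutter button, m: 0 out, 0.006 fully in (4 N); it springs back.
- lens_post: Bystander, loose on the desk: steel rod 13 mm thick on an aluminium foot 40 mm across, 70 mm tall. Origin at the middle of its underside.
- driver: Bystander, loose on the desk: screwdriver 170 mm long with a black handle. To be left alone.
- filter_case: Bystander, loose on the desk: flat grey plastic case 65 x 65 x 18 mm. Origin at the middle of its underside.
- jar: Bystander, loose on the desk: jar 52 mm across, 65 mm tall, white cap. Origin at the middle of its underside.
- lens_ring: Bystander, loose on the desk: bare aluminium ring, 64 mm outside, 48 mm inside, 12 mm high, loose on the desk. Origin at the middle of its underside.
- lens_cap: Bystander, loose on the desk: black disc 58 mm across, 12 mm high. Origin at the middle of its underside.
- power_head: Bystander, loose on the desk: dark steel disc 60 mm across, 22 mm high. Origin at the middle of its underside.
There are look-alikes about, which are no part of the job. What is shaped like the part that bears release_top but blue or turquoise is not meant.

How it is judged:
By the outcome, as a careful person would: the job done as asked, in the order asked, and still so for the second after the job is handed in, with the robot touching nothing.
It also fails if it takes over 45 s, if anything falls off the work surface, if the arm or the gripper's body presses on something with over 40 N, if the wrist force passes 120 N, or if a joint passes its speed limit or range.

## Working session

There is one attempt and no reset: what is moved stays moved. The work goes in short steps, Python scripts to look and compute and a tool call to move; the robot and the scene stay as the last step left them, time stands still between calls to the robot, and variables do not carry over. Pictures are saved under pics/ and viewed, at most 10 in all, crops included, and the job is handed in when it is done.

Besides the shell and the picture viewer there is one more tool, called after "Call:" as name(argument=value, ...), one argument or row to a line, values as JSON. servo_tool: Moves the arm, as the interface text tells. Its arguments: {"type":"object","properties":{"deltas":{"type":"array","items":{"type":"array"}},"grip":{"type":"number"}},"required":["deltas"]}

```bash
mkdir -p pics; cat > h.py <<'E'
import numpy as np, cv2
from workcell import ctrl, get_image, close_job, finder
def px2w(p,u,v,d=None,z=None):
    K=p["K"];T=p["pose"]
    r=np.array([(u-K[0,2])/K[0,0],(v-K[1,2])/K[1,1],1.0])
    if z is not None:
        R=T[:3,:3]@r; return T[:3,3]+R*(z-T[2,3])/R[2]
    if d is None: d=p["depth"][int(round(v)),int(round(u))]
    return T[:3,:3]@(r*d)+T[:3,3]
def w2px(p,X):
    c=np.linalg.inv(p["pose"])@np.append(X,1); q=p["K"]@c[:3]; return q[:2]/q[2]
E
python3 - <<'E'
from h import *
o=ctrl.get_obs(); print({k:np.round(v,3) for k,v in o.items()}, ctrl.grip_point_offset)
for n in("side","top"):
    p=get_image(n); cv2.imwrite(f"pics/{n}0.png",p["frame"]); print(n,np.round(p["pose"],2).tolist())
    for q in("iris","iris_post","iris_pointer","small","release_top","release","lens_post","jar","driver"):
        for r in finder.search_frame(q,p)[:3]:
            c=np.array(r["rect"])*[640,400,640,400]; print(q,round(r["score"],2),np.round(c).astype(int),np.round(px2w(p,*c[:2])))
E
```

```text
{'t': np.float64(0.0), 'qpos': array([ 1.102,  0.424,  1.631, -0.   ,  1.089, -0.019]), 'qvel': array([ 0.001, -0.   , -0.   ,  0.003, -0.   ,  0.001]), 'joint_torque': array([ 2.0000e-03, -5.4465e+01, -2.7366e+01,  6.5000e-02,  2.3000e-02,
       -0.0000e+00]), 'ee_pos': array([271.471, 562.362, 221.918]), 'orientation': array([-7.000e-01, -3.062e+00,  2.000e-03]), 'ft_force': array([-0.203, -0.665,  0.081]), 'moment': array([-0.005,  0.025,  0.015]), 'grasp_force': np.float64(0.0), 'width': np.float64(87.811)} 18.700000000000003
side [[0.98, -0.11, 0.15, 399.4], [-0.18, -0.64, 0.75, -759.71], [0.01, -0.76, -0.64, 733.7], [0.0, 0.0, 0.0, 1.0]]
iris 0.66 [313 166  75  58] [558. 171.  53.]
iris_post 0.63 [304 152  44  24] [541. 218.  68.]
iris_pointer 0.6 [306 154  45  26] [545. 207.  71.]
iris_pointer 0.58 [420 232  25  32] [ 762. -118.   44.]
small 0.8 [344 291  72  74] [ 548. -260.   57.]
release_top 0.62 [320 222  13  10] [ 399. -760.  734.]
release_top 0.58 [277 211   9  12] [440.  -3.  56.]
release 0.61 [276 210  12   7] [439.   3.  56.]
lens_post 0.77 [363 213  12  26] [655.  -
[... 203 characters left out ...]
02, 9.78], [0.03, -0.16, -0.99, 1300.71], [0.0, 0.0, 0.0, 1.0]]
iris 0.66 [243 192  66  67] [564. 219.  68.]
iris 0.4 [179 220  19  19] [478. 435.  13.]
iris_post 0.78 [241 198  32  41] [546. 223.  69.]
iris_pointer 0.95 [242 198  31  41] [545. 220.  71.]
iris_pointer 0.34 [178 221  18  15] [472. 438.  12.]
small 0.6 [380 198  45  40] [ 552. -225.   71.]
release_top 0.57 [308 230   8   7] [448.   8.  55.]
release_top 0.39 [331 202   9  10] [538. -67.  57.]
release 0.54 [305 233   8   5] [435.  16.  57.]
release 0.51 [336 264   7   1] [341. -84.  56.]
lens_post 0.39 [313 172  15  13] [649.  -8.   9.]
jar 0.63 [342 135  15  22] [ 764. -103.   63.]
driver 0.69 [248 254  54  11] [366. 202.  19.]
```

```bash
python3 - <<'E'
import cv2,numpy as np
a=cv2.imread("pics/side0.png");b=cv2.imread("pics/top0.png")
x=cv2.resize(b[110:290,150:430],None,fx=2.8,fy=2.8,interpolation=cv2.INTER_CUBIC);cv2.imwrite("pics/tc.png",x)
x=cv2.resize(a[110:350,200:480],None,fx=2.5,fy=2.5,interpolation=cv2.INTER_CUBIC);cv2.imwrite("pics/sc.png",x)
E
```

```text
(no output)
```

View pics/tc.png

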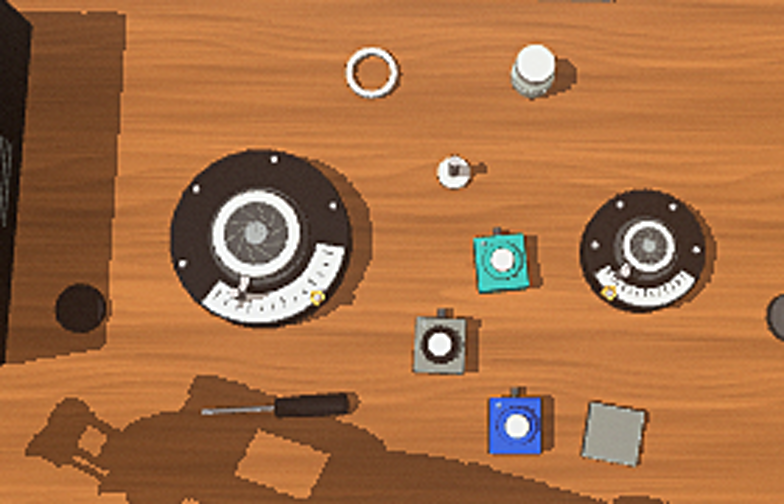

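View pics/sc.png

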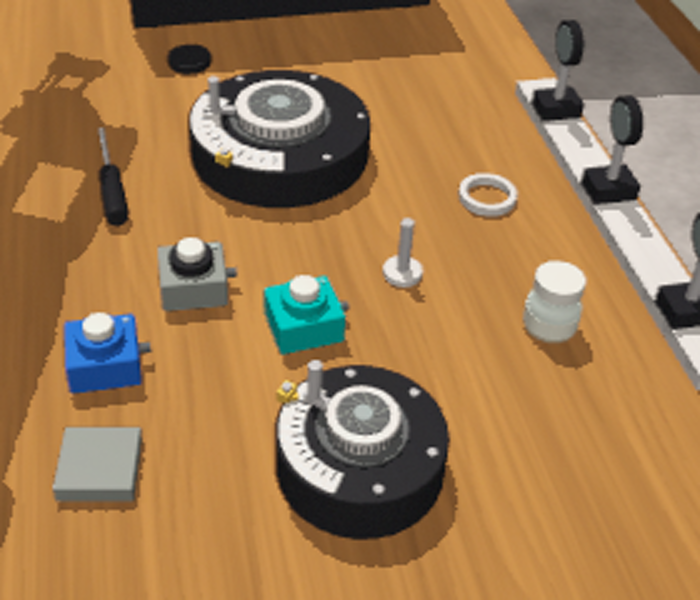

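Round irises: large at top px (243,194), small at (380,198); I want the large one, with its lever post at ~(236,212) and its brass mark at ~(263,216). Candidate buttons: grey box (306,233), teal (330,203), blue (334,262); I want the grey one. Next, precise measurements plus a close crop.

```bash
cat > m.py <<'E'
from h import *
from scipy.optimize import least_squares
def cloud(p):
    v,u=np.mgrid[0:400,0:640]; d=p["depth"]
    K=p["K"];r=np.stack([(u-K[0,2])/K[0,0]*d,(v-K[1,2])/K[1,1]*d,d],-1)
    return r@p["pose"][:3,:3].T+p["pose"][:3,3]
def zplane(p,mask,z):
    v,u=np.nonzero(mask); return np.array([px2w(p,a,b,z=z) for a,b in zip(u,v)])
def fitc(P,r=None):
    f=lambda q:np.hypot(P[:,0]-q[0],P[:,1]-q[1])-(q[2] if r is None else r)
    s=least_squares(f,[*P[:,:2].mean(0),50],loss="soft_l1"); return np.r_[s.x,np.std(f(s.x))]
def brass(p,c,rr=130):
    hsv=cv2.cvtColor(p["frame"],cv2.COLOR_BGR2HSV); C=cloud(p)
    m=(np.hypot(C[...,0]-c[0],C[...,1]-c[1])<rr)&(C[...,2]>45)
    return m,hsv,C
E
python3 - <<'E'
from m import *
for n in("top","side"):
    p=get_image(n); C=cloud(p)
    near=np.hypot(C[...,0]-570,C[...,1]-210)<130
    g=p["frame"].max(-1)
    top=near&(abs(C[...,2]-50)<5)
    P=C[top]; print(n,"z50 n",len(P),"median z",np.median(P[:,2]))
    # housing outline: contour of all points z>45
    m=(near&(C[...,2]>44)).astype(np.uint8)
    cnt=max(cv2.findContours(m,cv2.RETR_EXTERNAL,cv2.CHAIN_APPROX_NONE)[0],key=cv2.contourArea)[:,0]
    Q=np.array([px2w(p,a,b,z=50) for a,b in cnt]); print("housing",fitc(Q).round(1),fitc(Q,105).round(1))
    rm=(near&(C[...,2]>65)&(C[...,2]<75)); 
    print("ring pts",C[rm].mean(0).round(1),C[rm].min(0).round(),C[rm].max(0).round())
    cnt=max(cv2.findContours(rm.astype(np.uint8),cv2.RETR_EXTERNAL,cv2.CHAIN_APPROX_NONE)[0],key=cv2.contourArea)[:,0]
    Q=np.array([px2w(p,a,b,z=70) for a,b in cnt]); print("ring",fitc(Q).round(1),fitc(Q,50).round(1))
    pm=near&(C[...,2]>80); print("post",pm.sum(),np.argwhere(pm).tolist()[:30],C[pm].mean(0).round(1) if pm.any() else 0, C[pm][:,2].max() if pm.any() else 0)
    hsv=cv2.cvtColor(p["frame"],cv2.COLOR_BGR2HSV)
    bm=near&(C[...,2]>50)&(hsv[...,1]>110)&(hsv[...,0]>15)&(hsv[...,0]<35)&(hsv[...,2]>100)
    print("brass",bm.sum(),np.argwhere(bm).mean(0),zplane(p,bm,60).mean(0).round(1),C[bm].mean(0).round(1))
    # white button
    nb=np.hypot(C[...,0]-445,C[...,1]-8)<50
    w=nb&(C[...,2]>44)&(hsv[...,1]<40)&(hsv[...,2]>170); print("button",w.sum(),C[w].mean(0).round(1),C[w][:,2].max(), np.median(C[w][:,2]))
    b=nb&(C[...,2]>25);print("box",C[b].min(0).round(),C[b].max(0).round())
    u,v=w2px(p,[545,205,60]).astype(int)
    cv2.imwrite(f"pics/{n}z.png",cv2.resize(p["frame"][v-40:v+40,u-50:u+50],None,fx=7,fy=7,interpolation=cv2.INTER_CUBIC)); print(u-50,v-40)
a=cv2.imread("pics/topz.png");b=cv2.imread("pics/sidez.png");cv2.imwrite("pics/z.png",cv2.resize(np.hstack([a[:,:],b]),(800,320)))
E
```

```text
top z50 n 2146 median z 49.889527965199704
housing [561.4 223.4 102.7   1.2] [561.3 223.3  50.    1.2]
ring pts [561.  223.6  70.1] [485. 151.  65.] [612. 273.  75.]
ring [561.4 223.9  48.7   1.4] [561.5 223.9  50.    1.4]
post 15 [[213, 232], [213, 233], [213, 234], [213, 235], [214, 232], [214, 233], [214, 234], [214, 235], [215, 232], [215, 233], [215, 234], [215, 235], [216, 233], [216, 234], [216, 235]] [489.2 239.8  96.3] 102.08313550289176
brass 13 [215.76923077 262.61538462] [489.9 153.5  60. ] [490.1 153.8  58.1]
button 52 [438.2  11.3  56.8] 63.596691144019815 56.969504451663056
box [406. -20.  28.] [471.  40.  64.]
197 158
side z50 n 1653 median z 49.16889888693595
housing [560.2 216.6 103.7   2.7] [559.9 216.5  50.    2.7]
ring pts [558.9 218.2  69.2] [484. 171.  65.] [610. 274.  74.]
ring [560.4 217.8  48.9   1.3] [560.3 217.7  50.    1.3]
post 29 [[141, 283], [141, 284], [141, 285], [142, 283], [142, 284], [142, 285], [142, 286], [143, 283], [143, 284], [143, 285], [143, 286], [144, 283], [144, 284], [144, 285], [144, 286], [145, 283], [145, 284], [145, 285], [145, 286], [145, 287], [146, 283], [146, 284], [146, 285], [146, 286], [146, 287], [147, 283], [147, 284], [147, 285], [147, 286]] [488.4 236.3  89.2] 99.24184630124569
brass 22 [172.68181818 289.27272727] [488.6 141.   60. ] [489.1 146.3  56. ]
button 67 [438.7   7.4  56.5] 59.93371823651273 56.55273152214306
box [406. -24.  25.] [471.  40.  60.]
256 117
```

View pics/topz.png

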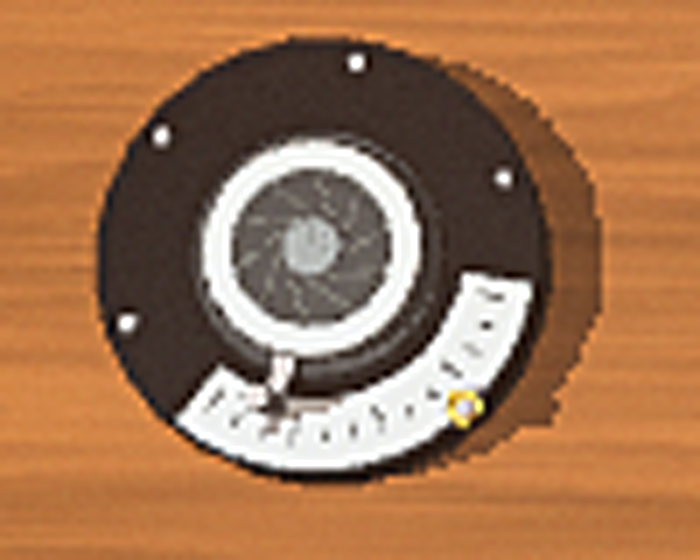

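View pics/sidez.png

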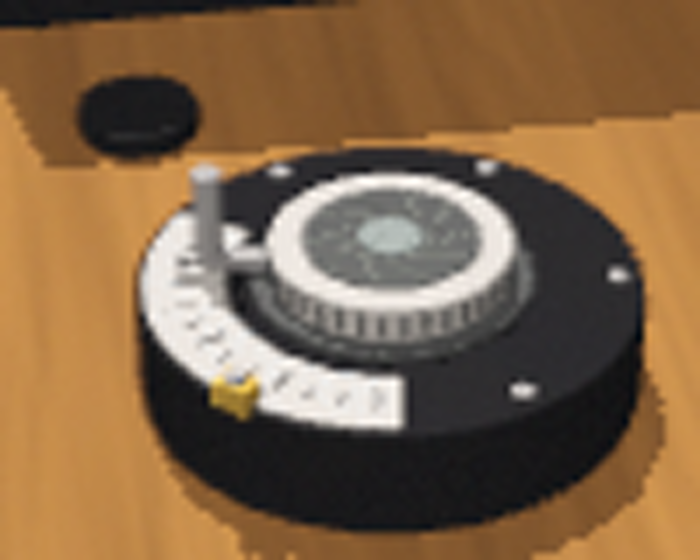

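The close crop confirms the large iris: post at ~(235,214) in the top image, mark at (263,216). The grey box's button is at about (438,11,57). The relative turn needed is about 1.0 rad ccw. Now planning the approach.

```bash
cat > plan.py <<'E'
from h import *
from scipy.spatial.transform import Rotation as R
AX=np.array([561.4,223.7])
def rows(targets,o=None):
    "targets: list of (xyz, yaw of tool x in world); tool down"
    o=o or ctrl.get_obs(); R0=R.from_rotvec(o["orientation"])
    for X,yaw in targets:
        x=np.array([np.cos(yaw),np.sin(yaw),0]); z=np.array([0,0,-1.]); M=R.from_matrix(np.c_[x,np.cross(z,x),z])
        print([np.round(R0.inv().apply(np.array(X)-o["ee_pos"]),1).tolist(),np.round((R0.inv()*M).as_rotvec(),3).tolist()])
def push(th,gap,z=80,half=10,s=1):
    "pusher pose gap mm behind the post (face to surface); tool s*x along tangent"
    t=np.array([np.sin(th),-np.cos(th)]); p=AX+74*np.array([-np.cos(th),-np.sin(th)])-t*(6+half+gap)
    return (np.r_[p,z], np.arctan2(s*t[1],s*t[0]))
def now():
    o=ctrl.get_obs(); M=R.from_rotvec(o["orientation"]).as_matrix()
    print("t",o["t"],"pos",o["ee_pos"].round(1),"yaw x",np.arctan2(M[1,0],M[0,0]).round(3),"q",o["qpos"].round(2),"F",o["ft_force"].round(2),"w",o["width"].round(1))
E
python3 - <<'E'
from plan import *
now(); print(R.from_rotvec(ctrl.get_obs()["orientation"]).as_matrix().round(2).tolist())
for s in(1,-1):
    for th in(-.22,.78): print(s,th,push(th,0,s=s))
rows([push(-.22,22,z=222,s=1),push(-.22,22,z=222,s=-1)])
E
```

```text
Traceback (most recent call last):
  File "plan.py", line 16, in now
    print("t",o["t"],"pos",o["ee_pos"].round(1),"yaw x",np.arctan2(M[1,0],M[0,0]).round(3),"q",o["qpos"].round(2),"F",o["ft_force"].round(2),"w",o["width"].round(1))
                                                                                                                                                 ^^^^^^^^^^^^^^^^
AttributeError: 'float' object has no attribute 'round'
```

```bash
sed -i 's/o\["width"\].round(1)/o["width"]/' plan.py; python3 - <<'E'
from plan import *
now(); print(R.from_rotvec(ctrl.get_obs()["orientation"]).as_matrix().round(2).tolist())
for s in(1,-1):
    for th in(-.22,.78): print(s,th,push(th,0,s=s))
rows([push(-.22,22,z=222,s=1),push(-.22,22,z=222,s=-1)])
E
```

```text
t 1.1 pos [271.7 562.8 222.7] yaw x 2.692 q [ 1.1   0.42  1.63 -0.    1.09 -0.02] F [-0.03 -0.58 -0.08] w 87.74248208151795
[[-0.9, 0.43, -0.0], [0.43, 0.9, -0.0], [-0.0, -0.0, -1.0]]
1 -0.22 (array([492.67526272, 255.4633513 ,  80.        ]), np.float64(-1.7907963267948965))
1 0.78 (array([497.53992748, 183.03193959,  80.        ]), np.float64(-0.7907963267948966))
-1 -0.22 (array([492.67526272, 255.4633513 ,  80.        ]), np.float64(1.3507963267948966))
-1 0.78 (array([497.53992748, 183.03193959,  80.        ]), np.float64(2.350796326794897))
[[-327.6, -159.3, 0.7], [-0.0, -0.0, -1.801]]
[[-327.6, -159.3, 0.7], [-0.0, 0.0, 1.341]]
```

Call:
servo_tool(
  deltas=[
    [[-66, -32, 0], [0, 0, 0.12]],
    [[-107, -52, 0], [0, 0, 0.24]],
    [[-148, -72, 0], [0, 0, 0.36]],
    [[-185, -90, 0], [0, 0, 0.48]],
    [[-222, -108, 0], [0, 0, 0.6]],
  ],
  grip=1,
)

```text
t: 1.52
ee_pos: [401.6, 397.8, 222.8]
orientation: [1.581, 2.714, 0.0]
ft_force: [0.9, 0.6, -0.9]
width: 58.4
grasp_force: 0.0
```

```bash
python3 - <<'E'
from plan import *
now(); rows([push(-.22,22,z=150,s=-1),push(-.22,22,z=80,s=-1)])
E
```

```text
t 1.5167 pos [401.6 397.8 222.8] yaw x 2.087 q [ 0.76  0.34  1.76 -0.    1.04  0.24] F [ 0.92  0.59 -0.93] w 58.39250241280136
[[-152.5, 23.8, 72.8], [0.0, -0.0, 0.736]]
[[-152.5, 23.8, 142.8], [0.0, -0.0, 0.736]]
```

Call:
servo_tool(
  deltas=[
    [[-36, 6, 0], [0, 0, 0.12]],
    [[-72, 11, 0], [0, 0, 0.24]],
    [[-108, 17, 20], [0, 0, 0.36]],
    [[-125, 20, 40], [0, 0, 0.48]],
    [[-125, 20, 60], [0, 0, 0.6]],
  ],
)

```text
t: 1.93
ee_pos: [483.0, 298.2, 162.6]
orientation: [2.317, 2.12, 0.003]
ft_force: [-1.6, -0.5, 0.7]
width: 24.0
grasp_force: 0.0
```

Call:
servo_tool(
  deltas=[
    [[0, 0, 0], [0, 0, 0.06]],
    [[0, 0, 0], [0, 0, 0.12]],
    [[0, 0, 0], [0, 0, 0.12]],
  ],
)

```text
t: 2.18
ee_pos: [480.4, 300.5, 162.2]
orientation: [-2.434, -1.986, 0.001]
ft_force: [0.8, 0.9, -0.6]
width: 4.8
grasp_force: 0.0
```

```bash
python3 - <<'E'
from plan import *
now(); rows([push(-.22,22,z=80,s=-1),push(-.22,10,z=80,s=-1)])
E
```

```text
t 2.1833 pos [480.4 300.5 162.2] yaw x 1.369 q [0.54 0.42 1.8  0.   0.92 0.74] F [ 0.77  0.94 -0.61] w 4.81372945002299
[[-19.6, 21.5, 82.2], [-0.001, 0.001, 0.018]]
[[-31.6, 21.3, 82.2], [-0.001, 0.001, 0.018]]
```

Call:
servo_tool(
  deltas=[
    [[-19, 21, 10], [0, 0, 0.02]],
    [[-19, 21, 35], [0, 0, 0.02]],
    [[-19, 21, 60], [0, 0, 0.02]],
    [[-19, 21, 82], [0, 0, 0.02]],
    [[-19, 21, 82], [0, 0, 0.02]],
  ],
)

```text
t: 2.6
ee_pos: [494.9, 276.8, 77.3]
orientation: [-2.448, -1.967, 0.009]
ft_force: [-0.2, -0.4, 0.1]
width: 0.3
grasp_force: 0.0
```

```bash
python3 - <<'E'
from plan import *
for n in("side",):
    p=get_image(n); u,v=w2px(p,[545,205,60]).astype(int)
    cv2.imwrite(f"pics/{n}1.png",cv2.resize(p["frame"][v-50:v+50,u-60:u+60],None,fx=6,fy=6,interpolation=cv2.INTER_CUBIC)); print(u-60,v-50)
now(); rows([push(-.22,2,z=80,s=-1)]+[push(t,0,z=80,s=-1) for t in (-.12,-.02,.08,.18)])
E
```

```text
246 107
t 2.65 pos [495.9 277.5  79.2] yaw x 1.353 q [ 0.49  0.54  1.84 -0.    0.76  0.71] F [ 0.47  0.01 -0.21] w 0.3758750562548378
[[-20.2, 1.6, -0.8], [-0.003, 0.003, 0.003]]
[[-29.6, 0.4, -0.7], [-0.003, 0.002, -0.097]]
[[-37.2, -0.1, -0.7], [-0.003, 0.002, -0.197]]
[[-44.7, 0.1, -0.7], [-0.003, 0.002, -0.297]]
[[-52.2, 1.2, -0.7], [-0.004, 0.002, -0.397]]
```

View pics/side1.png

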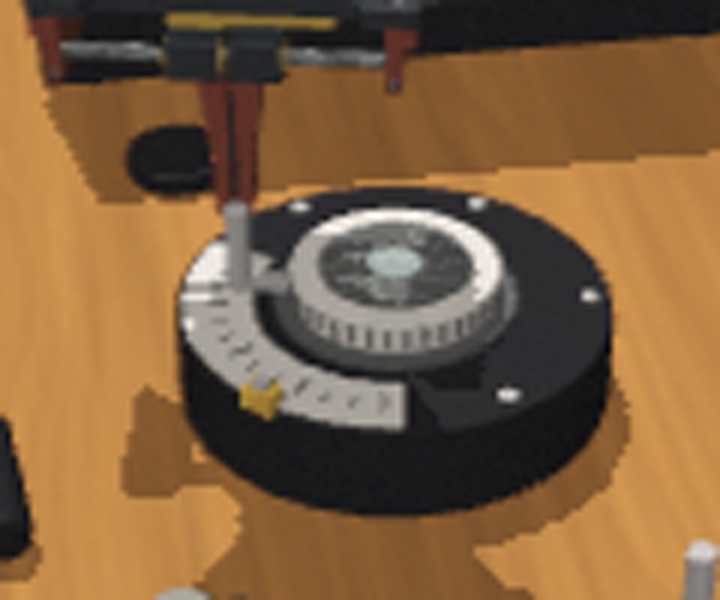

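The shut fingers stand just behind the post (crop px 237,200). Approaching and pushing gently.

Call:
servo_tool(
  deltas=[
    [[-6, 1, -1], [0, 0, 0]],
    [[-12, 1, -1], [0, 0, 0]],
    [[-16, 1, -1], [0, 0, 0]],
    [[-19, 1, -1], [0, 0, 0]],
    [[-20, 1, -1], [0, 0, 0]],
  ],
)

```text
t: 3.07
ee_pos: [494.1, 257.9, 82.7]
orientation: [2.451, 1.965, 0.002]
ft_force: [-0.7, 0.1, -0.3]
width: 0.3
grasp_force: 0.0
```

Call:
servo_tool(
  deltas=[
    [[-2, 0, 0], [0, 0, -0.02]],
    [[-5, -1, 0], [0, 0, -0.05]],
    [[-8, -1, 0], [0, 0, -0.08]],
    [[-11, -1, 0], [0, 0, -0.11]],
    [[-13, -1, 0], [0, 0, -0.14]],
  ],
)

```text
t: 3.48
ee_pos: [490.2, 245.9, 82.0]
orientation: [2.305, 2.135, 0.001]
ft_force: [-0.6, 1.1, 1.1]
width: 0.4
grasp_force: 0.4
```

```bash
python3 - <<'E'
from plan import *
now(); rows([push(t,0,z=80,s=-1) for t in (-.06,0,.04,.08,.12,.16,.2,.24,.28)])
E
```

```text
t 3.4833 pos [490.2 245.9  82. ] yaw x 1.494 q [0.44 0.52 1.88 0.   0.74 0.52] F [-0.64  1.14  1.13] w 0.4367026651845833
[[-1.9, -1.5, 2.0], [0.001, -0.001, -0.016]]
[[-6.4, -2.3, 2.0], [0.001, -0.001, -0.076]]
[[-9.4, -2.6, 2.0], [0.001, -0.0, -0.116]]
[[-12.4, -2.9, 2.0], [0.001, -0.0, -0.156]]
[[-15.5, -3.0, 2.0], [0.001, -0.0, -0.196]]
[[-18.5, -3.0, 2.0], [0.001, -0.0, -0.236]]
[[-21.5, -2.8, 2.0], [0.001, -0.0, -0.276]]
[[-24.5, -2.6, 2.0], [0.001, -0.0, -0.316]]
[[-27.5, -2.2, 2.0], [0.001, -0.0, -0.356]]
```

Call:
servo_tool(
  deltas=[
    [[-3, -2, 1], [0, 0, -0.04]],
    [[-6, -2, 1], [0, 0, -0.08]],
    [[-9, -3, 1], [0, 0, -0.12]],
    [[-12, -3, 1], [0, 0, -0.16]],
    [[-15, -3, 1], [0, 0, -0.2]],
  ],
)

```text
t: 3.9
ee_pos: [485.9, 231.2, 80.9]
orientation: [-2.079, -2.355, -0.001]
ft_force: [0.3, 0.8, 0.4]
width: 1.1
grasp_force: 0.5
```

```bash
python3 - <<'E'
from plan import *
now(); rows([push(t,0,z=80,s=-1) for t in (.16,.2,.24,.28,.32,.36,.4)])
E
```

```text
t 3.9 pos [485.9 231.2  80.9] yaw x 1.695 q [0.42 0.51 1.91 0.   0.73 0.3 ] F [0.29 0.79 0.38] w 1.0746998897375515
[[-3.5, -0.5, 0.9], [0.0, -0.0, -0.036]]
[[-6.5, -1.0, 0.9], [0.0, -0.0, -0.076]]
[[-9.5, -1.3, 0.9], [0.0, -0.0, -0.116]]
[[-12.5, -1.6, 0.9], [0.0, -0.0, -0.156]]
[[-15.5, -1.7, 0.9], [0.0, -0.0, -0.196]]
[[-18.6, -1.7, 0.9], [0.0, -0.0, -0.236]]
[[-21.6, -1.6, 0.9], [0.0, -0.0, -0.276]]
```

Call:
servo_tool(
  deltas=[
    [[-3, -1, 0], [0, 0, -0.04]],
    [[-6, -1, 0], [0, 0, -0.08]],
    [[-9, -1, 0], [0, 0, -0.12]],
    [[-12, -1, 0], [0, 0, -0.16]],
    [[-15, -1, 0], [0, 0, -0.2]],
  ],
)

```text
t: 4.32
ee_pos: [486.6, 216.1, 80.8]
orientation: [-1.834, -2.551, -0.0]
ft_force: [-0.6, 0.8, 0.6]
width: 0.5
grasp_force: 0.5
```

```bash
python3 - <<'E'
from plan import *
now(); rows([push(t,0,z=80,s=-1) for t in (.36,.4,.44,.48,.52,.56,.6)])
E
```

```text
t 4.3167 pos [486.6 216.1  80.8] yaw x 1.895 q [0.4  0.5  1.92 0.   0.72 0.07] F [-0.63  0.84  0.57] w 0.49498851462285187
[[-3.3, -1.2, 0.8], [-0.0, -0.0, -0.036]]
[[-6.3, -1.6, 0.8], [-0.0, -0.0, -0.076]]
[[-9.3, -2.0, 0.8], [-0.0, -0.0, -0.116]]
[[-12.3, -2.2, 0.8], [0.0, -0.0, -0.156]]
[[-15.4, -2.3, 0.8], [0.0, -0.0, -0.196]]
[[-18.4, -2.3, 0.8], [0.0, -0.0, -0.236]]
[[-21.4, -2.2, 0.8], [0.0, -0.0, -0.276]]
```

Call:
servo_tool(
  deltas=[
    [[-3, -1, 0], [0, 0, -0.04]],
    [[-6, -2, 0], [0, 0, -0.08]],
    [[-9, -2, 0], [0, 0, -0.12]],
    [[-12, -2, 0], [0, 0, -0.16]],
    [[-14.5, -2, 0], [0, 0, -0.19]],
  ],
)

```text
t: 4.73
ee_pos: [489.2, 201.7, 80.8]
orientation: [-1.584, -2.713, -0.0]
ft_force: [-0.2, 1.0, 1.1]
width: 0.6
grasp_force: 0.5
```

```bash
python3 - <<'E'
from plan import *
now(); rows([push(t,0,z=80,s=-1) for t in (.52,.56,.6,.64,.68,.72,.78)])
p=get_image("side"); u,v=w2px(p,[530,185,60]).astype(int)
cv2.imwrite(f"pics/side2.png",cv2.resize(p["frame"][v-40:v+40,u-50:u+50],None,fx=7,fy=7,interpolation=cv2.INTER_CUBIC)); print(u-50,v-40)
E
```

```text
t 4.7333 pos [489.2 201.7  80.8] yaw x 2.085 q [ 0.37  0.5   1.93  0.    0.72 -0.15] F [-0.22  1.    1.11] w 0.6310654336185215
[[-0.7, -0.4, 0.8], [-0.0, -0.0, -0.006]]
[[-3.7, -1.0, 0.8], [-0.0, -0.0, -0.046]]
[[-6.7, -1.4, 0.8], [-0.0, -0.0, -0.086]]
[[-9.7, -1.8, 0.8], [-0.0, -0.0, -0.126]]
[[-12.7, -2.0, 0.8], [-0.0, -0.0, -0.166]]
[[-15.8, -2.0, 0.8], [-0.0, -0.0, -0.206]]
[[-20.3, -1.9, 0.8], [-0.0, -0.0, -0.266]]
252 121
```

View pics/side2.png

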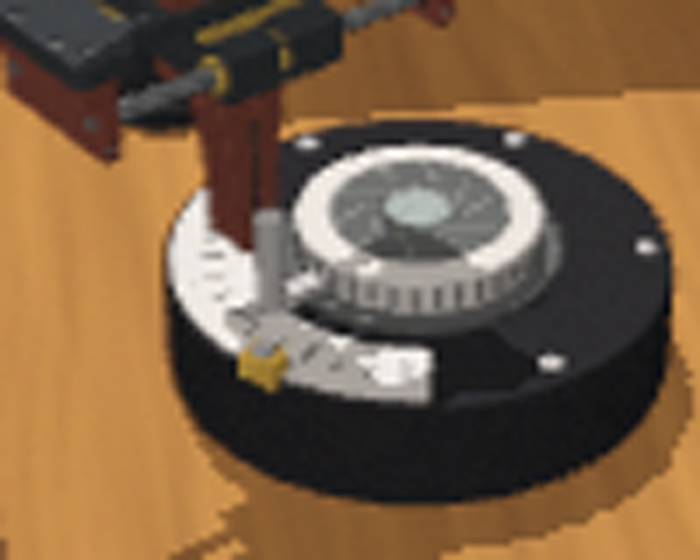

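```bash
python3 - <<'E'
from m import *
p=get_image("side")
a=px2w(p,205/7+256,172/7+117,z=99); b=px2w(p,270/7+252,213/7+121,z=99)
pt=px2w(p,240/7+252,322/7+121,z=56); br=px2w(p,264/7+252,358/7+121,z=60)
c=px2w(p,420/7+252,207/7+121,z=70)   # ring centre, visual
c0=px2w(p,390/7+256,236/7+117,z=70)
print(a.round(1),b.round(1),pt.round(1),br.round(1),c.round(1),c0.round(1))
th=lambda q,c:round(float(np.arctan2(-(q-c)[1],-(q-c)[0])),3)
for C in(c,c0,np.array([561.4,219.,70])): print([th(q,C) for q in(a,b,pt,br)],[np.hypot(*(q-C)[:2]).round(1) for q in(a,b,pt,br)])
E
```

```text
[490.4 234.1  99. ] [498.7 183.2  99. ] [484.3 173.5  56. ] [490.1 143.2  60. ] [563.6 220.9  70. ] [562.6 220.4  70. ]
[-0.179, 0.527, 0.54, 0.813] [np.float64(74.3), np.float64(75.0), np.float64(92.4), np.float64(106.9)]
[-0.189, 0.526, 0.539, 0.816] [np.float64(73.5), np.float64(73.9), np.float64(91.3), np.float64(105.9)]
[-0.21, 0.519, 0.533, 0.816] [np.float64(72.6), np.float64(72.1), np.float64(89.5), np.float64(104.1)]
```

Call:
servo_tool(
  deltas=[
    [[-3, -1, 0], [0, 0, -0.04]],
    [[-6, -1, 0], [0, 0, -0.08]],
    [[-9, -2, 0], [0, 0, -0.12]],
    [[-12, -2, 0], [0, 0, -0.16]],
    [[-13.5, -2, 0], [0, 0, -0.18]],
  ],
)

```text
t: 5.25
ee_pos: [494.3, 189.0, 80.8]
orientation: [1.336, 2.843, 0.0]
ft_force: [-1.2, -1.1, 1.0]
width: 0.6
grasp_force: 0.4
```

Call:
servo_tool(
  deltas=[
    [[0, 0, 0], [0, 0, 0]],
    [[0, 0, 0], [0, 0, 0]],
  ],
)

```text
t: 5.42
ee_pos: [494.3, 189.1, 80.7]
orientation: [1.339, 2.841, 0.0]
ft_force: [0.4, -0.4, 0.6]
width: 0.3
grasp_force: 0.0
```

Call:
servo_tool(
  deltas=[
    [[15, 0, 0], [0, 0, 0]],
    [[40, 0, -20], [0, 0, 0]],
    [[80, 0, -60], [0, 0, 0]],
    [[120, 0, -100], [0, 0, 0]],
    [[150, 0, -120], [0, 0, 0]],
  ],
)

```text
t: 5.83
ee_pos: [409.8, 290.9, 187.1]
orientation: [1.34, 2.841, 0.0]
ft_force: [0.7, 0.4, 0.3]
width: 0.6
grasp_force: 0.0
```

```bash
python3 - <<'E'
from plan import *
now()
p=get_image("side"); u,v=w2px(p,[510,170,60]).astype(int)
S=cv2.resize(p["frame"][v-20:v+20,u-25:u+25],None,fx=14,fy=14,interpolation=cv2.INTER_CUBIC); print(u-25,v-20)
p=get_image("top"); u,v=w2px(p,[530,195,60]).astype(int)
T=cv2.resize(p["frame"][v-20:v+20,u-25:u+25],None,fx=14,fy=14,interpolation=cv2.INTER_CUBIC); print(u-25,v-20)
cv2.imwrite("pics/b3.png",cv2.resize(np.vstack([S,T]),(375,600),interpolation=cv2.INTER_AREA))
np.savez("top3.npz",**{k:p[k] for k in("frame","depth","K","pose")})
E
```

```text
t 5.8333 pos [409.8 290.9 187.1] yaw x 2.26 q [ 0.59  0.29  1.93 -0.    0.92 -0.1 ] F [0.73 0.4  0.32] w 0.6156877290131247
270 145
225 183
```

View pics/b3.png

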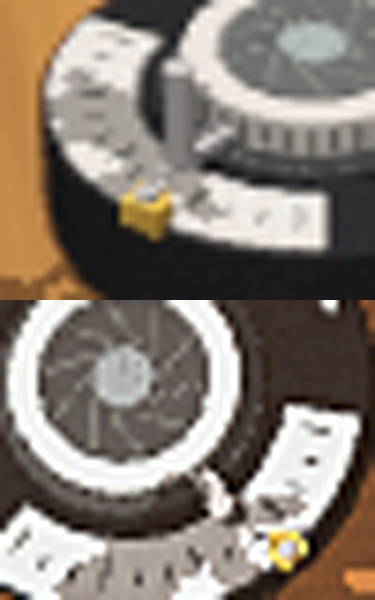

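```bash
cat > ang.py <<'E'
from m import *
def meas(n):
    p=get_image(n); C=cloud(p); f=p["frame"].astype(int)
    near=np.hypot(C[...,0]-561,C[...,1]-221)<125
    rm=near&(C[...,2]>65)&(C[...,2]<75)
    G=4; big=cv2.resize(p["frame"],None,fx=G,fy=G,interpolation=cv2.INTER_CUBIC)
    toS=lambda u,v:((u+.5)/G-.5,(v+.5)/G-.5)
    # ring top: bright ring -> outer contour by template of projected circles
    g=cv2.cvtColor(p["frame"],cv2.COLOR_BGR2GRAY).astype(np.float32)
    t=np.linspace(0,2*np.pi,180)
    def samp(c,r,z):
        q=np.array([w2px(p,[c[0]+r*np.cos(a),c[1]+r*np.sin(a),z]) for a in t]).astype(np.float32)
        return cv2.remap(g,q[:,0].reshape(1,-1),q[:,1].reshape(1,-1),cv2.INTER_LINEAR).mean()
    from scipy.optimize import minimize
    s=minimize(lambda c:-sum(samp(c,r,70) for r in(40,42,44,46))+samp(c,34,70)+samp(c,32,70),[561,221],method="Nelder-Mead",options=dict(xatol=.05,initial_simplex=[[561,221],[566,221],[561,226]]))
    ax=s.x
    hsv=cv2.cvtColor(big,cv2.COLOR_BGR2HSV)
    N=cv2.resize(near.astype(np.uint8),None,fx=G,fy=G)>0
    Z=cv2.resize(C[...,2].astype(np.float32),None,fx=G,fy=G)
    ym=N&(Z>48)&(hsv[...,1]>100)&(hsv[...,0]>17)&(hsv[...,0]<36)&(hsv[...,2]>110)
    hull=np.zeros(ym.shape,np.uint8)
    cs=max(cv2.findContours(cv2.morphologyEx(ym.astype(np.uint8),cv2.MORPH_CLOSE,np.ones((9,9))),cv2.RETR_EXTERNAL,cv2.CHAIN_APPROX_NONE)[0],key=cv2.contourArea)
    cv2.fillConvexPoly(hull,cv2.convexHull(cs),1)
    v,u=np.nonzero(hull); br=px2w(p,*toS(u.mean(),v.mean()),z=60 if n=="top" else 58)
    pm=near&(C[...,2]>85); v,u=np.nonzero(pm)
    P=C[pm].mean(0)
    th=lambda q:float(np.arctan2(-(q[1]-ax[1]),-(q[0]-ax[0])))
    rr=lambda q:np.hypot(*(np.array(q)[:2]-ax)).round(1)
    print(n,"axis",ax.round(1),"brass",br.round(1),round(th(br),3),rr(br),"post",P.round(1),round(th(P),3),rr(P),pm.sum())
E
python3 - <<'E'
from ang import *
for i in range(2): meas("top");meas("side")
E
```

```text
top axis [561.8 224.2] brass [489.9 152.7  60. ] 0.783 101.4 post [456.3 254.2 508.1] -0.277 109.6 323
side axis [561.7 220.7] brass [488.5 143.5  58. ] 0.812 106.4 post [473.5 270.3 330.3] -0.512 101.1 197
top axis [561.8 224.2] brass [489.9 152.7  60. ] 0.783 101.4 post [456.4 252.3 505.7] -0.26 109.1 346
side axis [561.7 220.7] brass [488.5 143.7  58. ] 0.811 106.3 post [471.5 269.2 340. ] -0.494 102.4 234
```

```bash
sed -i 's/(C\[...,2\]>85)/(C[...,2]>85)\&(C[...,2]<106)\&(C[...,1]<225)/' ang.py; python3 - <<'E'
from ang import *
for i in range(2): meas("top");meas("side")
p=get_image("top");q=get_image("side")
import plan; plan.now()
for n,p in(("t",p),("s",q)):
    u,v=w2px(p,[500,160,65]).astype(int)
    cv2.imwrite(f"pics/{n}4.png",cv2.resize(p["frame"][v-12:v+12,u-16:u+16],None,fx=24,fy=24,interpolation=cv2.INTER_LANCZOS4));print(u-16,v-12)
a=cv2.imread("pics/t4.png");b=cv2.imread("pics/s4.png");cv2.imwrite("pics/ts4.png",cv2.resize(np.vstack([a,b]),(400,600)))
E
```

```text
top axis [561.8 224.3] brass [489.9 152.7  60. ] 0.784 101.5 post [504.6 176.   97.1] 0.701 74.9 13
side axis [561.8 220.8] brass [488.3 143.4  58. ] 0.81 106.7 post [504.7 171.9  93. ] 0.708 75.2 25
top axis [561.8 224.3] brass [490.1 152.6  60. ] 0.785 101.4 post [505.2 176.2  96.3] 0.705 74.4 13
side axis [561.7 220.8] brass [488.3 143.5  58. ] 0.811 106.6 post [504.5 171.5  93.6] 0.711 75.5 24
t 6.4333 pos [410.6 289.5 184.9] yaw x 2.261 q [ 0.59  0.3   1.93 -0.    0.92 -0.1 ] F [ 0.12  0.46 -0.18] w 0.22483018027632418
244 200
276 154
```

View pics/ts4.png

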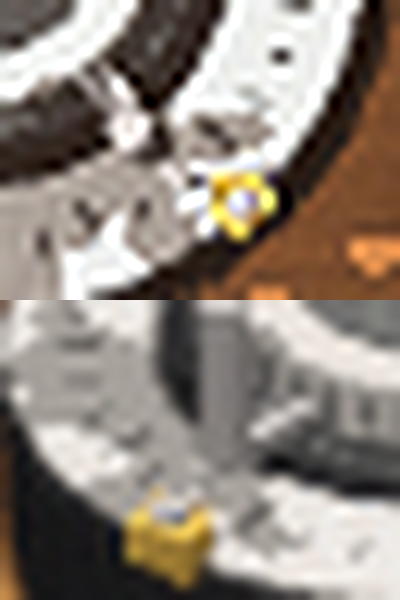

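Top (upper) view: the pointer lies just to the left/below of the nose line, and about 0.08 rad remains. I'll refine both angles with a projection model (block and post hulls) per camera.

```bash
cat > fit.py <<'E'
from m import *
from scipy.optimize import minimize
T=np.linspace(0,2*np.pi,180); T24=T[::7]
def cen(h):
    m=cv2.moments(cv2.convexHull(h.astype(np.float32))); return np.array([m["m10"],m["m01"]])/m["m00"]
def run(n):
    p=get_image(n); C=cloud(p); g=cv2.cvtColor(p["frame"],cv2.COLOR_BGR2GRAY).astype(np.float32)
    pr=lambda L:np.array([w2px(p,x) for x in L])
    def samp(c,r,z=70):
        q=pr([[c[0]+r*np.cos(a),c[1]+r*np.sin(a),z] for a in T]).astype(np.float32)
        return cv2.remap(g,q[:,:1],q[:,1:],cv2.INTER_LINEAR).mean()
    ax=minimize(lambda c:-sum(samp(c,r) for r in(40,42,44,46))+samp(c,34)+samp(c,32),[561,221],method="Nelder-Mead",options=dict(xatol=.05,initial_simplex=[[561,221],[566,221],[561,226]])).x
    near=(np.hypot(C[...,0]-ax[0],C[...,1]-ax[1])<125)&(C[...,2]>46)&(C[...,2]<108)
    G=4; rs=lambda m:cv2.resize(m,None,fx=G,fy=G,interpolation=cv2.INTER_CUBIC)
    hsv=cv2.cvtColor(rs(p["frame"]),cv2.COLOR_BGR2HSV); N=cv2.resize(near.astype(np.uint8),None,fx=G,fy=G)>0
    ym=(N&(hsv[...,1]>100)&(hsv[...,0]>17)&(hsv[...,0]<36)&(hsv[...,2]>90)).astype(np.uint8)
    cs=max(cv2.findContours(cv2.morphologyEx(ym,cv2.MORPH_CLOSE,np.ones((9,9))),cv2.RETR_EXTERNAL,cv2.CHAIN_APPROX_NONE)[0],key=cv2.contourArea)[:,0]
    bc=(cen(cs)+.5)/G-.5
    pol=lambda r,th,t,z:[ax[0]-r*np.cos(th)+t*np.sin(th),ax[1]-r*np.sin(th)-t*np.cos(th),z]
    out={}
    for z0 in(50,54):
      for hr,ht in((6,8),(8,6)):
        f=lambda q:np.sum((cen(pr([pol(q[0]+a*hr,q[1],b*ht,z) for a in(-1,1) for b in(-1,1) for z in(z0,60)]))-bc)**2)
        s=minimize(f,[100,.78],method="Nelder-Mead",options=dict(initial_simplex=[[100,.78],[104,.78],[100,.84]])).x; out[z0,hr]=s.round(3).tolist()
    pm=near&(C[...,2]>82)
    v,u=np.nonzero(pm); pc=np.array([u.mean(),v.mean()]); zl=np.percentile(C[pm][:,2],3)
    f=lambda q:np.sum((cen(pr([[ax[0]-q[0]*np.cos(q[1])+6*np.cos(a),ax[1]-q[0]*np.sin(q[1])+6*np.sin(a),z] for a in T24 for z in(max(zl,82),99)]))-pc)**2)
    s=minimize(f,[74,.7],method="Nelder-Mead",options=dict(initial_simplex=[[74,.7],[78,.7],[74,.76]])).x
    print(n,"axis",ax.round(1),"brass r,th",out,"post",s.round(3),pm.sum(),round(zl))
E
python3 - <<'E'
from fit import *
run("top");run("side")
E
```

```text
top axis [561.8 224.3] brass r,th {(50, 6): [100.831, 0.783], (50, 8): [100.836, 0.783], (54, 6): [101.125, 0.783], (54, 8): [101.126, 0.783]} post [74.063  0.705] 14 84
side axis [561.8 220.8] brass r,th {(50, 6): [104.356, 0.79], (50, 8): [104.335, 0.79], (54, 6): [106.439, 0.806], (54, 8): [106.417, 0.806]} post [74.723  0.702] 29 83
```

```bash
python3 - <<'E'
from plan import *
now(); rows([((465,224,120),2.3),((479,206,81),2.3),((484.7,200.7,81),2.34),((497.1,183.8,81),2.34)])
E
```

```text
t 6.5333 pos [410.6 289.8 185.3] yaw x 2.261 q [ 0.59  0.3   1.93 -0.    0.92 -0.1 ] F [ 0.14 -0.69 -0.44] w 0.4997770786209125
[[-85.4, 0.1, 65.3], [-0.001, -0.0, -0.039]]
[[-108.2, -0.5, 104.3], [-0.001, -0.0, -0.039]]
[[-115.9, 0.5, 104.3], [-0.001, -0.0, -0.079]]
[[-136.8, -0.7, 104.3], [-0.001, -0.0, -0.079]]
```

Call:
servo_tool(
  deltas=[
    [[-20, 0, 15], [0, 0, -0.02]],
    [[-50, 0, 38], [0, 0, -0.04]],
    [[-80, 0, 62], [0, 0, -0.06]],
    [[-100, 0, 90], [0, 0, -0.08]],
    [[-108, 0, 104], [0, 0, -0.08]],
  ],
)

```text
t: 6.95
ee_pos: [479.8, 204.7, 79.2]
orientation: [-1.224, -2.892, 0.003]
ft_force: [-0.3, 0.8, -1.2]
width: 0.5
grasp_force: 0.0
```

Call:
servo_tool(
  deltas=[
    [[0, 0, 0], [0, 0, 0]],
    [[-4, 0, 0], [0, 0, 0]],
    [[-8, 0, 0], [0, 0, 0]],
    [[-12, 0, 0], [0, 0, 0]],
    [[-12, 0, 0], [0, 0, 0]],
  ],
)

```text
t: 7.37
ee_pos: [488.8, 198.8, 83.0]
orientation: [1.222, 2.892, 0.003]
ft_force: [0.5, 0.2, -0.0]
width: 0.6
grasp_force: 0.0
```

```bash
python3 - <<'E'
from plan import *
now(); rows([((497.1,183.8,81),2.34)])
E
```

```text
t 7.3667 pos [488.8 198.8  83. ] yaw x 2.342 q [ 0.36  0.49  1.93 -0.    0.72 -0.41] F [ 0.52  0.15 -0.05] w 0.5935805367161199
[[-16.6, -4.5, 2.1], [0.002, 0.001, 0.002]]
```

Call:
servo_tool(
  deltas=[
    [[-3, -4, 1], [0, 0, 0]],
    [[-6, -4, 1], [0, 0, 0]],
    [[-9, -4, 1], [0, 0, 0]],
    [[-11, -4, 1], [0, 0, 0]],
    [[-12, -4, 1], [0, 0, 0]],
  ],
)

```text
t: 7.78
ee_pos: [493.3, 186.9, 80.9]
orientation: [-1.223, -2.894, -0.0]
ft_force: [-0.2, 0.1, 0.8]
width: 0.5
grasp_force: 0.4
```

```bash
python3 - <<'E'
from plan import *
now(); rows([((497.1,183.8,81),2.34)])
E
```

```text
t 7.7833 pos [493.3 186.9  80.9] yaw x 2.342 q [ 0.34  0.5   1.93  0.    0.71 -0.43] F [-0.21  0.06  0.83] w 0.5226923847992397
[[-4.8, 0.6, -0.1], [0.0, -0.0, 0.002]]
```

Call:
servo_tool(
  deltas=[
    [[-1.5, 0.5, 0], [0, 0, 0]],
    [[-3, 0.5, 0], [0, 0, 0]],
    [[-4, 0.5, 0], [0, 0, 0]],
    [[-4.5, 0.5, 0], [0, 0, 0]],
    [[-4.5, 0.5, 0], [0, 0, 0]],
  ],
)

```text
t: 8.2
ee_pos: [496.7, 184.1, 80.6]
orientation: [-1.223, -2.894, 0.0]
ft_force: [-0.4, 0.1, -0.8]
width: 0.5
grasp_force: 0.2
```

```bash
python3 - <<'E'
from plan import *
now(); rows([((497.1,183.8,81),2.34)])
from fit import run
run("side")
E
```

```text
t 8.2 pos [496.7 184.1  80.6] yaw x 2.342 q [ 0.33  0.5   1.93 -0.    0.72 -0.44] F [-0.43  0.05 -0.79] w 0.5467428526268728
[[-0.5, 0.1, -0.4], [-0.0, -0.0, 0.002]]
side axis [562.2 220.7] brass r,th {(50, 6): [104.563, 0.79], (50, 8): [104.542, 0.79], (54, 6): [106.646, 0.806], (54, 8): [106.624, 0.806]} post [76.628  0.564] 100 84
```

Gripper pollutes the post mask; retreating to measure.

Call:
servo_tool(
  deltas=[
    [[15, 0, 0], [0, 0, 0]],
    [[40, 0, -20], [0, 0, 0]],
    [[80, 0, -60], [0, 0, 0]],
    [[120, 0, -100], [0, 0, 0]],
    [[150, 0, -120], [0, 0, 0]],
  ],
)

```text
t: 8.67
ee_pos: [404.6, 279.0, 187.2]
orientation: [1.224, 2.893, 0.001]
ft_force: [0.8, 1.4, -0.4]
width: 0.6
grasp_force: 0.0
```

```bash
python3 - <<'E'
from fit import *
import plan
run("top");run("side");run("top");run("side"); plan.now()
p=get_image("top");q=get_image("side")
for n,p in(("t",p),("s",q)):
    u,v=w2px(p,[510,170,65]).astype(int)
    cv2.imwrite(f"pics/{n}4.png",cv2.resize(p["frame"][v-18:v+18,u-24:u+24],None,fx=16,fy=16,interpolation=cv2.INTER_LANCZOS4));print(u-24,v-18)
a=cv2.imread("pics/t4.png");b=cv2.imread("pics/s4.png");cv2.imwrite("pics/ts5.png",cv2.resize(np.vstack([a,b]),(400,600)))
E
```

```text
top axis [561.8 224.3] brass r,th {(50, 6): [100.859, 0.782], (50, 8): [100.863, 0.782], (54, 6): [101.152, 0.782], (54, 8): [101.154, 0.782]} post [74.309  0.769] 14 88
side axis [561.9 220.7] brass r,th {(50, 6): [104.031, 0.789], (50, 8): [104.01, 0.789], (54, 6): [106.112, 0.805], (54, 8): [106.09, 0.805]} post [73.961  0.743] 25 84
top axis [561.8 224.3] brass r,th {(50, 6): [100.89, 0.783], (50, 8): [100.895, 0.783], (54, 6): [101.184, 0.783], (54, 8): [101.185, 0.783]} post [74.468  0.769] 14 90
side axis [561.9 220.7] brass r,th {(50, 6): [104.039, 0.79], (50, 8): [104.017, 0.79], (54, 6): [106.121, 0.805], (54, 8): [106.099, 0.805]} post [74.909  0.755] 27 84
t 8.8667 pos [405.2 279.1 186.4] yaw x 2.344 q [ 0.58  0.28  1.95 -0.    0.91 -0.19] F [ 0.22 -0.33 -0.24] w 0.6180244607734291
233 191
271 146
```

View pics/ts5.png

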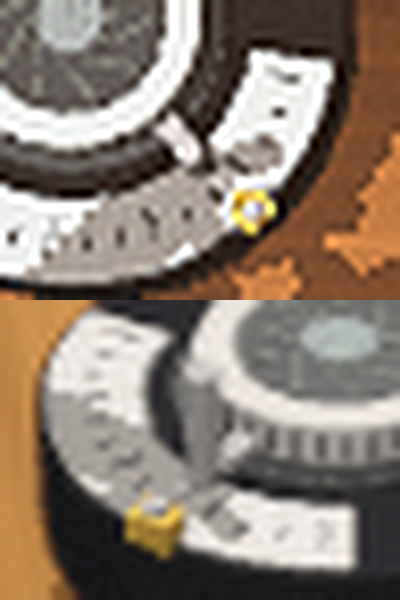

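Post now at ~0.768, mark at ~0.784, so one more small nudge of ~1.2 mm.

```bash
python3 - <<'E'
from plan import *
now(); rows([((478,204,81),2.35),((486,195.5,81),2.35),((497.6,183.2,81),2.35)])
E
```

```text
t 8.9667 pos [405.  277.6 184.9] yaw x 2.342 q [ 0.58  0.28  1.95 -0.    0.91 -0.19] F [0.25 0.79 0.3 ] w 0.08313453642703919
[[-103.6, 1.2, 103.9], [-0.001, 0.0, -0.008]]
[[-115.3, 1.0, 103.9], [-0.001, 0.0, -0.008]]
[[-132.2, 0.7, 103.9], [-0.001, 0.0, -0.008]]
```

Call:
servo_tool(
  deltas=[
    [[-20, 0, 15], [0, 0, 0]],
    [[-50, 0, 38], [0, 0, 0]],
    [[-75, 1, 62], [0, 0, 0]],
    [[-95, 1, 90], [0, 0, 0]],
    [[-104, 1, 104], [0, 0, 0]],
  ],
)

```text
t: 9.38
ee_pos: [478.4, 200.9, 77.7]
orientation: [-1.227, -2.889, 0.006]
ft_force: [-1.0, -1.0, -0.7]
width: 0.4
grasp_force: 0.0
```

Call:
servo_tool(
  deltas=[
    [[0, 0, 0], [0, 0, 0]],
    [[-4, 0, 0], [0, 0, 0]],
    [[-8, 0, 0], [0, 0, 0]],
    [[-11, 0, 0], [0, 0, 0]],
    [[-11, 0, 0], [0, 0, 0]],
  ],
)

```text
t: 9.8
ee_pos: [486.8, 196.8, 82.8]
orientation: [1.222, 2.892, 0.002]
ft_force: [0.1, -0.3, -1.2]
width: 0.2
grasp_force: 0.0
```

Call:
servo_tool(
  deltas=[
    [[-3, 0, 0], [0, 0, 0]],
    [[-6, 0, 0], [0, 0, 0]],
    [[-8, 0, 0], [0, 0, 0]],
    [[-9, 0, 0], [0, 0, 0]],
    [[-9, 0, 0], [0, 0, 0]],
  ],
)

```text
t: 10.22
ee_pos: [492.4, 190.1, 81.9]
orientation: [1.223, 2.893, 0.0]
ft_force: [0.4, -1.0, 0.4]
width: 0.4
grasp_force: 0.0
```

```bash
python3 - <<'E'
from plan import *
now(); rows([((497.6,183.2,81),2.35)])
E
```

```text
t 10.2167 pos [492.4 190.1  81.9] yaw x 2.342 q [ 0.35  0.49  1.93 -0.    0.72 -0.43] F [ 0.44 -1.04  0.41] w 0.41100981549956533
[[-8.6, -1.1, 0.9], [0.0, 0.0, -0.008]]
```

Call:
servo_tool(
  deltas=[
    [[-2, -1, 0], [0, 0, 0]],
    [[-4, -1, 0], [0, 0, 0]],
    [[-6, -1, 0], [0, 0, 0]],
    [[-7, -1, 0], [0, 0, 0]],
    [[-7, -1, 0], [0, 0, 0]],
  ],
)

```text
t: 10.63
ee_pos: [496.6, 184.3, 81.7]
orientation: [1.223, 2.893, 0.0]
ft_force: [0.0, 0.7, -0.2]
width: 0.5
grasp_force: 0.0
```

```bash
python3 - <<'E'
from plan import *
now(); rows([((497.6,183.2,81),2.35)])
E
```

```text
t 10.6333 pos [496.6 184.3  81.7] yaw x 2.342 q [ 0.33  0.5   1.93 -0.    0.72 -0.44] F [ 0.04  0.67 -0.2 ] w 0.5188867127608997
[[-1.5, 0.0, 0.7], [0.0, 0.0, -0.008]]
```

Call:
servo_tool(
  deltas=[
    [[-0.7, 0, 0], [0, 0, 0]],
    [[-1.2, 0, 0], [0, 0, 0]],
    [[-1.6, 0, 0], [0, 0, 0]],
    [[-1.6, 0, 0], [0, 0, 0]],
  ],
)

```text
t: 10.97
ee_pos: [497.4, 183.3, 81.7]
orientation: [-1.223, -2.894, 0.0]
ft_force: [-0.4, 0.3, -0.4]
width: 0.6
grasp_force: 0.3
```

Call:
servo_tool(
  deltas=[
    [[15, 0, 0], [0, 0, 0]],
    [[40, 0, -20], [0, 0, 0]],
    [[80, 0, -60], [0, 0, 0]],
    [[120, 0, -100], [0, 0, 0]],
    [[150, 0, -120], [0, 0, 0]],
  ],
)

```text
t: 11.38
ee_pos: [405.3, 278.1, 188.2]
orientation: [1.224, 2.893, 0.0]
ft_force: [0.7, 1.1, -0.5]
width: 0.4
grasp_force: 0.0
```

```bash
python3 - <<'E'
from fit import *
import plan
for i in range(3): run("top");run("side")
plan.now(); plan.rows([((437.5,9,120),np.pi/2),((437.5,9,70),np.pi/2)])
E
```

```text
top axis [561.9 224.3] brass r,th {(50, 6): [100.971, 0.782], (50, 8): [100.976, 0.781], (54, 6): [101.264, 0.782], (54, 8): [101.266, 0.782]} post [74.577  0.774] 13 90
side axis [561.8 220.8] brass r,th {(50, 6): [103.388, 0.79], (50, 8): [103.367, 0.79], (54, 6): [105.472, 0.805], (54, 8): [105.451, 0.806]} post [75.097  0.781] 32 83
top axis [561.8 224.4] brass r,th {(50, 6): [100.948, 0.783], (50, 8): [100.953, 0.783], (54, 6): [101.241, 0.784], (54, 8): [101.243, 0.783]} post [74.595  0.776] 13 90
side axis [561.8 220.8] brass r,th {(50, 6): [103.993, 0.79], (50, 8): [103.971, 0.79], (54, 6): [106.075, 0.806], (54, 8): [106.054, 0.806]} post [74.132  0.775] 29 83
top axis [561.9 224.3] brass r,th {(50, 6): [100.982, 0.782], (50, 8): [100.987, 0.782], (54, 6): [101.275, 0.782], (54, 8): [101.277, 0.782]} post [74.483  0.774] 13 89
side axis [561.8 220.8] brass r,th {(50, 6): [104.125, 0.79], (50, 8): [104.104, 0.79], (54, 6): [106.208, 0.806], (54, 8): [106.186, 0.806]} post [74.597  0.777] 29 85
t 11.6833 pos [405.9 276.7 185.9] yaw x 2.342 q [ 0.57  0.28  1.95 -0.    0.91 -0.2 ] F [ 0.44 -0.89 -0.59] w 0.11777598078954184
[[-214.1, -163.7, 66.1], [-0.001, 0.001, 0.771]]
[[-214.1, -163.7, 116.1], [-0.001, 0.001, 0.771]]
```

Pointer and mark agree within ~0.008 rad (0.7 mm). Now the white button on the grey box.

Call:
servo_tool(
  deltas=[
    [[-25, -19, 0], [0, 0, 0.12]],
    [[-55, -42, 0], [0, 0, 0.24]],
    [[-85, -65, 0], [0, 0, 0.36]],
    [[-115, -88, 0], [0, 0, 0.48]],
    [[-145, -111, 0], [0, 0, 0.6]],
  ],
)

```text
t: 12.1
ee_pos: [426.8, 93.4, 185.4]
orientation: [-2.031, -2.395, 0.003]
ft_force: [0.1, 0.5, 0.5]
width: 0.2
grasp_force: 0.0
```

Call:
servo_tool(
  deltas=[
    [[0, 0, 0], [0, 0, 0.06]],
    [[0, 0, 0], [0, 0, 0.12]],
    [[0, 0, 0], [0, 0, 0.17]],
    [[0, 0, 0], [0, 0, 0.17]],
  ],
)

```text
t: 12.43
ee_pos: [427.1, 94.5, 185.5]
orientation: [-2.225, -2.216, 0.004]
ft_force: [-0.1, 0.5, 0.1]
width: 0.2
grasp_force: 0.0
```

```bash
python3 - <<'E'
import plan,numpy as np
plan.now(); plan.rows([((438,9.5,75),np.pi/2)])
E
```

```text
t 12.4333 pos [427.1  94.5 185.5] yaw x 1.567 q [ 0.19  0.2   2.06 -0.    0.88  0.19] F [-0.08  0.53  0.12] w 0.1832500423516853
[[-84.9, 11.5, 110.5], [-0.003, 0.001, -0.004]]
```

Call:
servo_tool(
  deltas=[
    [[-30, 4, 0], [0, 0, 0]],
    [[-60, 8, 10], [0, 0, 0]],
    [[-85, 11, 40], [0, 0, 0]],
    [[-85, 11, 75], [0, 0, 0]],
    [[-85, 11, 105], [0, 0, 0]],
  ],
)

```text
t: 12.85
ee_pos: [438.2, 9.3, 79.9]
orientation: [-2.222, -2.221, 0.0]
ft_force: [-0.4, -0.6, -0.4]
width: 0.7
grasp_force: 0.0
```

Call:
servo_tool(
  deltas=[
    [[0, 0, 0], [0, 0, 0]],
    [[0, 0, 0], [0, 0, 0]],
    [[0, 0, 0], [0, 0, 0]],
  ],
)

```text
t: 13.1
ee_pos: [438.8, 11.1, 82.3]
orientation: [-2.22, -2.223, 0.0]
ft_force: [0.6, -0.4, 0.4]
width: 1.1
grasp_force: 0.0
```

```bash
python3 - <<'E'
import plan,numpy as np
from h import *
plan.now(); plan.rows([((438,9.5,60),np.pi/2)])
p=get_image("side"); u,v=w2px(p,[438,9.5,60]).astype(int)
cv2.imwrite(f"pics/side6.png",cv2.resize(p["frame"][v-30:v+30,u-40:u+40],None,fx=7,fy=7,interpolation=cv2.INTER_CUBIC))
E
```

```text
t 13.1 pos [438.8  11.1  82.3] yaw x 1.572 q [-0.    0.4   2.12 -0.    0.62 -0.  ] F [ 0.58 -0.36  0.41] w 1.0731494672662394
[[-1.6, -0.8, 22.3], [-0.0, 0.0, 0.002]]
```

View pics/side6.png

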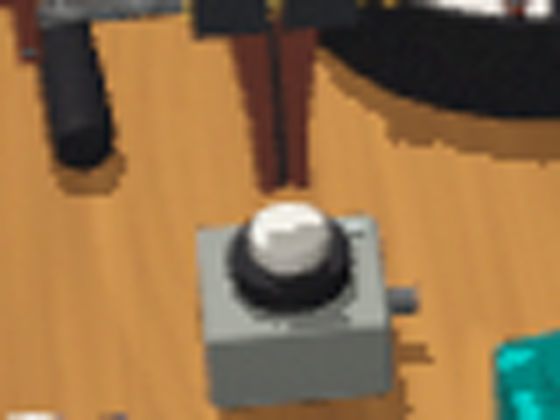

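The shut fingertips are centred above the white button on the grey box (crop px 288,235). Pressing down.

Call:
servo_tool(
  deltas=[
    [[-1, -1, 6], [0, 0, 0]],
    [[-1, -1, 12], [0, 0, 0]],
    [[-1, -1, 18], [0, 0, 0]],
    [[-1, -1, 22], [0, 0, 0]],
    [[-1, -1, 24], [0, 0, 0]],
  ],
)

```text
t: 13.57
ee_pos: [437.3, 10.3, 57.4]
orientation: [-2.22, -2.223, 0.0]
ft_force: [-0.2, -0.5, 1.0]
width: 0.3
grasp_force: 0.8
```

Call:
servo_tool(
  deltas=[
    [[0, 0, 1], [0, 0, 0]],
    [[0, 0, 2], [0, 0, 0]],
    [[0, 0, 3], [0, 0, 0]],
    [[0, 0, 4], [0, 0, 0]],
    [[0, 0, 4], [0, 0, 0]],
  ],
)

```text
t: 13.98
ee_pos: [437.3, 10.3, 53.7]
orientation: [-2.22, -2.222, 0.0]
ft_force: [-0.8, 1.2, 2.8]
width: 0.3
grasp_force: 1.6
```

Call:
servo_tool(
  deltas=[
    [[0, 0, 1], [0, 0, 0]],
    [[0, 0, 2], [0, 0, 0]],
    [[0, 0, 3], [0, 0, 0]],
    [[0, 0, 3], [0, 0, 0]],
  ],
)

```text
t: 14.32
ee_pos: [437.4, 10.2, 51.9]
orientation: [-2.22, -2.222, 0.0]
ft_force: [-7.0, 1.8, 24.6]
width: 0.2
grasp_force: 12.3
```

Fully in (hard stop at 24 N). Releasing straight up and away.

Call:
servo_tool(
  deltas=[
    [[0, 0, -5], [0, 0, 0]],
    [[0, 0, -15], [0, 0, 0]],
    [[0, 0, -40], [0, 0, 0]],
    [[0, 0, -80], [0, 0, 0]],
    [[0, 0, -120], [0, 0, 0]],
  ],
)

```text
t: 14.73
ee_pos: [436.5, 10.0, 171.7]
orientation: [-2.219, -2.221, 0.003]
ft_force: [1.5, -0.2, -0.8]
width: 0.7
grasp_force: 0.0
```

Call:
servo_tool(
  deltas=[
    [[0, 0, 0], [0, 0, 0]],
    [[0, 0, 0], [0, 0, 0]],
    [[0, 0, 0], [0, 0, 0]],
  ],
)

```text
t: 14.98
ee_pos: [437.3, 10.1, 170.8]
orientation: [2.22, 2.222, 0.001]
ft_force: [-0.2, 0.1, -0.3]
width: 0.6
grasp_force: 0.0
```

```bash
python3 - <<'E'
from fit import *
import plan
plan.now(); run("top"); run("side")
p=get_image("side"); C=cloud(p); hsv=cv2.cvtColor(p["frame"],cv2.COLOR_BGR2HSV)
w=(np.hypot(C[...,0]-438,C[...,1]-8)<25)&(C[...,2]>44)&(C[...,2]<75)&(hsv[...,1]<40)&(hsv[...,2]>170); print("button z",np.median(C[w][:,2]),w.sum())
E
```

```text
t 14.9833 pos [437.3  10.1 170.8] yaw x 1.572 q [-0.    0.23  2.07 -0.    0.84 -0.  ] F [-0.25  0.11 -0.34] w 0.587386852724376
top axis [561.8 224.4] brass r,th {(50, 6): [101.085, 0.784], (50, 8): [101.089, 0.784], (54, 6): [101.378, 0.784], (54, 8): [101.379, 0.784]} post [74.595  0.776] 13 90
side axis [561.7 220.8] brass r,th {(50, 6): [104.285, 0.794], (50, 8): [104.263, 0.794], (54, 6): [106.374, 0.81], (54, 8): [106.352, 0.81]} post [74.864  0.778] 32 83
button z 56.70819189940869 65
```

The button is back out, the lever is still on the mark, and the arm is clear, so I'm handing in.

```bash
python3 -c "
from workcell import close_job
print(close_job())"
```

```text
the job is handed in; nothing more can be done
None
```

I set the larger iris's pointer to within about 0.01–0.02 rad (1–2 mm) of the brass set-mark by camera measurement, then pressed the shutter button to its stop and let it spring back; the job is handed in (about 15 s used), with no verdict returned.

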